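Click the peg block into its spring holder

TASK

Slide the wooden peg block (either end first, pegs up) into the open mouth of the click-in holder on the table and push it on against the spring plunger until the sprung pawl snaps in behind it, so that it stays locked in when you let go. Push gently by feel: where the pawl snaps changes from time to time, and the plunger must not be rammed hard against its end. Leave the other things on the table where they stand.

Things in the scene. Friction and masses are not known exactly. Their poses are not given: they have to be found in the camera images.
- block_centre (a point): Centre of the loose beech peg block's bar, 11 mm above its underside. Bar 48 wide (own x) x 120 long (own y) x 22 mm high, 0.1 kg, lying flat, own z up. Two 10 mm pegs reach 54 mm up, at own (x, y) = (8, 45), (8, -15). Grip it across its width on the upper 11 mm of the bar, above the holder's 9 mm rails; there it can be lifted, set down before the mouth and pushed in.
- holder: Click-in holder: low U-shaped metal lane, 315 x 100 mm, fixed on the table. Origin: on the table, middle of the mouth, where the rails begin. Own x: push-in direction, z up. Rails 9 mm high, 52 mm apart inside (y -26 to 26), x = 0 to 278 mm; no floor, the block slides on the table. Slanted guides widen the mouth to 73 mm at x = -23 mm; open table before it. Over 20 N on the plunger is ramming.
- pawl_gap (a point): Fixed point of the holder, at own x = 67 mm: MIDDLE setting of the nose of the sprung pawl (9 mm high) that reaches in on the +y side. Pivoted toward the mouth, it slants inward along +x. The block meets it near x = 52, pushes it aside with a few N, then it rubs its side with about 3 N. Once the block's rear is past x = 67 (block centre past 127) it snaps in behind and stops its return.
- plunger_end (a point): Fixed point of the holder, at x = 183 mm, 11.5 mm up: MIDDLE setting of the free plunger's face (round, 18 mm), met with the block centre at x = 123. It pushes back 4 N at once, then 1 N more per mm: about 9 N when the pawl snaps, hard end after 9 mm (13 N). Stop pushing 10 to 12 N above the sliding push; let go, and it holds the block against the pawl with about 8 N.
- lane_far_end (a point): Middle of the far end bar of the holder, x = 278 mm, top 16 mm up. In the lane before it is a dark steel carriage (21 mm high) that carries plunger and pawl as one unit. It is clamped up to 20 mm either way along x from the middle setting, differently each time; this is not measured, so plunger and pawl both lie off their points above by this much: find them by feel.
- mix_cup: Small open mixing cup, 41 mm across, 28 mm high, standing loose beside the holder on its -y side; origin under its centre. Leave it alone.
- pigment_jar: Small round lidded jar, 40 mm across, 36 mm high, standing loose on the table beyond the holder's mouth; origin under its centre. Leave it alone.
- spool: Low round spool stand with a dark disc on top, 37 mm across, 26 mm high, standing loose behind the place where the block lies; origin under its centre. Leave it alone.
Not all that is in view belongs to the job. Of the things that look like the part that bears block_centre, the middle-sized one is meant.

How it is judged:
By the outcome, as a careful person would: the job done as asked, in the order asked, and still so for the second after the job is handed in, with the robot touching nothing.
It also fails if it takes over 48 s, if anything falls off the work surface, if the arm or the gripper's body presses on something with over 40 N, if the wrist force passes 120 N, or if a joint passes its speed limit or range.

ROBOT

A 6-joint arm with a two-finger parallel gripper is mounted at the origin on a cart in front of the work surface, level with it; the furniture and walls round the work are solid. World frame = base frame: x ahead of the robot, y to its left, z up, the work surface at z = 0. Lengths are in m, angles in rad, forces in N, time in s.
With the tool pointing down it reaches from about 0.425 to 0.95 m from the base axis. Payload 3.5 kg.
Tool frame: the origin (TCP) lies on the front face of the gripper's body, between the roots of the fingers; the fingertips stand 73 mm ahead of it and the grasp point (between the pads) lies 54 mm ahead of it; z points along the fingers, y is the direction in which the jaws open and shut (so a half turn about z gives the same grasp; the last joint's range is limited). The gripper opens to 85 mm and grips with 20 to 120 N. Pads are 22 mm wide; open, the fingers measure 114 mm over their backs; the gripper's body (76 mm by 85 mm) begins 54 mm behind the grasp point. The pads swing forward as they close: fully open they stand 13 mm farther back than shut.
Start: joints at [-1.31, 0.286, 1.577, -0, 1.279, -0.15], TCP at [0.27, -0.619, 0.304] pointing down, gripper open.
Joint ranges: [-2.77, 2.77], [-0.9, 2.22], [0.21, 2.48], [-1.53, 4.67], [0.24, 2.81], [-2.84, 2.84]. Speed limits (rad/s): [2.79, 2.79, 3.14, 3.14, 3.14, 3.14].

INTERFACE

Orientations are given as a unit quaternion [x, y, z, w].
In Python, from station import robot gives the robot as it stands. Calls block until the motion is done:
- robot.move_to(position, orientation): joint-space move of the TCP to a pose.
- robot.move_l(position, ori=None, speed=0.15): straight line of the TCP; ori=None keeps the orientation; speed is the mean speed in m/s.
- robot.set_joints(angles): joint-space move.
- robot.command_gripper(opening, effort=None): finger opening in m; effort is the grip in N (None keeps the last); returns when the fingers have stopped.
- robot.wait(seconds).
- robot.solve_ik(position, orientation): joint angles nearest the present ones, or None.
- robot.observe(): the state.
- robot.grab_frame(name): name is "side" or "top"; returns a dict with "color" (400x640x3 uint8, red, green, blue), "range_z" (400x640 float32, m along the optical axis (not along the pixel's ray), 0 where there is no reading), "K" (3x3 intrinsics, pixels), "k1" (the pictures are not rectified: a ray, as slopes to the right and down, at radius r is drawn at 1 + k1 r^2 times it, then the intrinsics apply), "T" (4x4, takes a point from camera to world coordinates). Camera axes: x right, y down, z forward; pixel columns grow to the right and rows downward; lengths in m; the calibration is good to about 2 mm. A picture is of the moment at which its call begins.
A pose or a line that the arm cannot do raises robot.Unreachable and nothing moves.
- robot.job_done(): hands the job in, once; it reports no verdict.
Trained networks look in the newest picture that a camera, given by its name, has taken for a name from the list of things; names that differ only in an ending like _2 or _b are one class to them, and where a whole thing is asked for, a point or a joint stands for the part that bears it (a point fixed in the world has none). Each returns a list of dicts, best first, with "p" (0 to 1); they miss things now and then, are a little off and sometimes report something else, mostly with a low value. They report only what shows in the picture. A call takes as long as a camera call. They do not tell look-alikes from the thing itself.
- robot.look_for(camera, label): "xyz" ([x, y, z] in m, in world coordinates, good to about 4 mm: the middle of the surface that is visible of it).
The state is a dict: "time": time; "joint_pos": joint angles; "qd": joint speeds; "tau": joint torques, N m; "position": TCP position; "eef_rot": TCP orientation; "contact_force": force on the tool from outside, world axes, zero at the start; "wrist_torque": the same for the moment, N m; "width": finger opening in m.
Only numpy, scipy, OpenCV 4.12 (cv2) and the standard library are available. Lean on these libraries where they do the work, as an engineer would, in place of code of your own. Each camera call takes 0.05 s, during which the arm holds its last target.

## Working session

There is one attempt and no reset: what is moved stays moved. The work goes in short steps, each a Python script; the robot and the scene stay as the last script left them, time stands still between calls to the robot, and variables do not carry over. Pictures are saved under pics/ and viewed, and the job is handed in when it is done.

```bash
ls; mkdir -p pics; python3 - <<'E'
from station import robot
import cv2,numpy as np
for n in("side","top"):
    f=robot.grab_frame(n); np.savez(f"{n}0.npz",**f)
    cv2.imwrite(f"pics/{n}0.png",f["color"][...,::-1]); print(n,f["K"].tolist(),f["k1"],f["T"].round(4).tolist())
    for l in("block_centre","holder","mix_cup","pigment_jar","spool"):
        for d in robot.look_for(n,l)[:4]: print(n,l,round(d["p"],2),np.round(d["xyz"],3))
o=robot.observe(); print(o["time"],o["position"],o["eef_rot"],o["contact_force"])
E
```

```text
pics
side [[365.2283722464202, 0.0, 316.2862888718842], [0.0, 365.2283722464202, 200.5930782386464], [0.0, 0.0, 1.0]] -0.06685218993421821 [[0.9959, -0.0338, 0.0838, 0.4918], [-0.0872, -0.6044, 0.7919, -0.625], [0.0239, -0.796, -0.6049, 0.6302], [0.0, 0.0, 0.0, 1.0]]
side block_centre 0.85 [0.605 0.261 0.022]
side block_centre 0.65 [0.459 0.538 0.031]
side block_centre 0.5 [0.62  0.431 0.013]
side pigment_jar 0.64 [0.706 0.109 0.032]
top [[384.605919264981, 0.0, 329.2618278624558], [0.0, 384.605919264981, 199.27030303930638], [0.0, 0.0, 1.0]] 0.009877226540155291 [[0.0203, -0.9954, 0.0936, 0.4694], [-0.9996, -0.022, -0.0169, 0.1652], [0.0188, -0.0932, -0.9955, 1.2747], [0.0, 0.0, 0.0, 1.0]]
top block_centre 0.98 [0.449 0.553 0.035]
top block_centre 0.96 [0.607 0.269 0.019]
top block_centre 0.76 [0.62  0.445 0.018]
top holder 0.82 [ 0.641 -0.189  0.01 ]
top mix_cup 0.69 [ 0.522 -0.22   0.005]
top pigment_jar 0.62 [0.698 0.122 0.034]
top spool 0.4 [0.736 0.246 0.019]
0.6 [ 0.26955886 -0.61881876  0.30396321] [ 9.78982932e-01  2.03942192e-01 -1.05162086e-05  1.76464210e-05] [-0.70953711 -0.11887481  0.62750878]
```

View pics/side0.png

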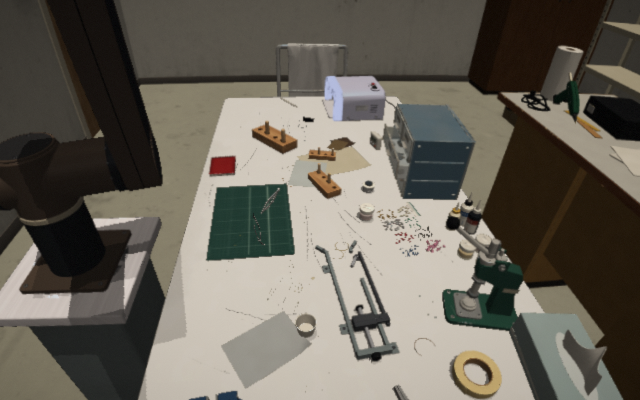

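View pics/top0.png

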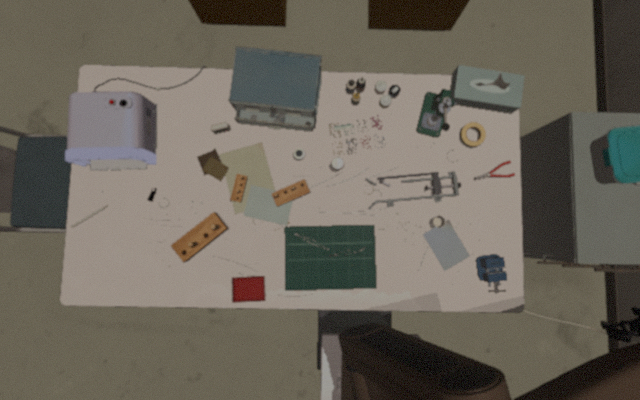

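Three things look like the peg block. The large one is at side (275,137) / top (200,237), the small one at side (322,155) / top (239,188), and the middle one at side (324,183) / top (292,193). I choose the middle one. Next I'll make close ortho crops of it and of the holder.

```bash
cat > h.py <<'E'
import numpy as np,cv2
def proj(f,P):
    P=np.atleast_2d(P); T=f["T"]; c=(P-T[:3,3])@T[:3,:3]
    s=c[:,:2]/c[:,2:]; r2=(s**2).sum(1,keepdims=True)
    s=s*(1+float(f["k1"])*r2); K=f["K"]
    return np.c_[K[0,0]*s[:,0]+K[0,2],K[1,1]*s[:,1]+K[1,2]]
def ortho(f,x0,x1,y0,y1,z,res=0.0005):
    # image: columns = y decreasing , rows = x decreasing (top view like camera)
    xs=np.arange(x1,x0,-res); ys=np.arange(y1,y0,-res)
    X,Y=np.meshgrid(xs,ys,indexing="ij")
    p=proj(f,np.c_[X.ravel(),Y.ravel(),np.full(X.size,z)]).astype(np.float32).reshape(*X.shape,2)
    return cv2.remap(f["color"],p[...,0],p[...,1],cv2.INTER_CUBIC)[...,::-1].copy()
def world(f,uv,z=None):
    uv=np.atleast_2d(uv).astype(float); K=f["K"]
    d=np.c_[(uv[:,0]-K[0,2])/K[0,0],(uv[:,1]-K[1,2])/K[1,1]]; s=d.copy()
    for _ in range(10): s=d/(1+float(f["k1"])*(s**2).sum(1,keepdims=True))
    r=np.c_[s,np.ones(len(s))]; T=f["T"]
    if z is None:
        Z=np.array([f["range_z"][int(round(v)),int(round(u))] for u,v in uv])
        return (r*Z[:,None])@T[:3,:3].T+T[:3,3]
    R=r@T[:3,:3].T; t=(z-T[2,3])/R[:,2]
    return R*t[:,None]+T[:3,3]
E
python3 - <<'E'
from h import *
ims=[]
for n in("side","top"):
    f=dict(np.load(f"{n}0.npz"))
    im=ortho(f,.53,.69,.17,.37,0.022)
    ims.append(im)
im=np.vstack(ims)
for k in (0,1):
    for i in range(0,400,40):
        cv2.putText(im,f"{.37-i*.0005:.2f}",(i,k*320+8),0,.3,(255,0,0)); cv2.line(im,(i,k*320),(i,k*320+319),(200,200,200) ,1)
    for j in range(0,320,40): cv2.line(im,(0,k*320+j),(399,k*320+j),(200,200,200),1);cv2.putText(im,f"{.69-j*.0005:.2f}",(0,k*320+j),0,.3,(0,0,255))
cv2.imwrite("pics/b1.png",im[:, :])
for n in("side","top"):
    f=dict(np.load(f"{n}0.npz"))
    im=ortho(f,.53,.75,-.40,0.0,0.009)
    for i in range(0,800,80):
        cv2.line(im,(i,0),(i,439),(200,200,200),1);cv2.putText(im,f"{0-i*.0005:.2f}",(i,8),0,.35,(255,0,0))
    for j in range(0,440,40): cv2.line(im,(0,j),(799,j),(200,200,200),1);cv2.putText(im,f"{.75-j*.0005:.2f}",(0,j),0,.35,(0,0,255))
    cv2.imwrite(f"pics/h1{n}.png",im)
E
```

```text
(no output)
```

View pics/b1.png

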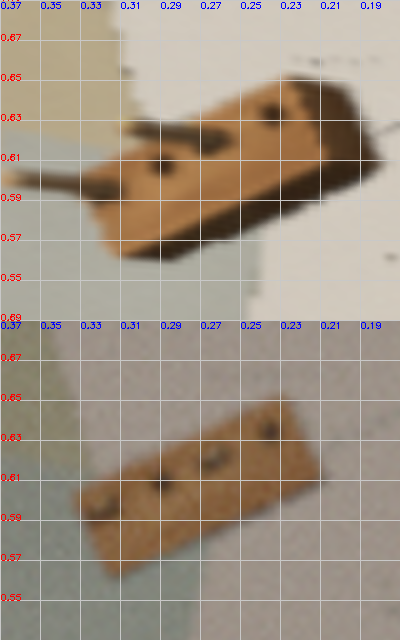

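View pics/h1side.png

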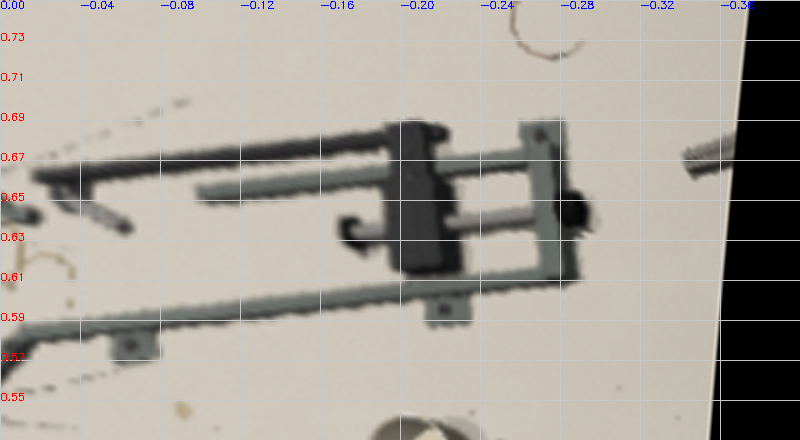

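View pics/h1top.png

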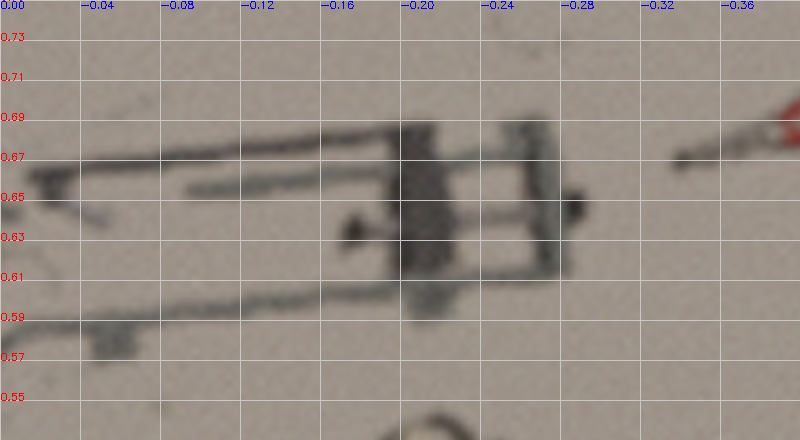

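The close crop confirms the middle-sized bar, about 120x48 mm at (0.607, 0.270), and both views agree at z=22 mm. Next I'll fit the block and holder poses more precisely.

```bash
python3 - <<'E'
from h import *
# block: segment by colour in ortho at z=.022 from top; warm saturated
for n in("top","side"):
    f=dict(np.load(f"{n}0.npz"))
    im=ortho(f,.53,.69,.17,.37,0.022)
    hsv=cv2.cvtColor(im,cv2.COLOR_BGR2HSV)
    m=((hsv[...,1]>100)&(hsv[...,2]>(90 if n=="top" else 110))).astype(np.uint8)
    m=cv2.morphologyEx(m,cv2.MORPH_CLOSE,np.ones((21,21))); m=cv2.morphologyEx(m,cv2.MORPH_OPEN,np.ones((41,41)))
    c=max(cv2.findContours(m,0,2)[0],key=cv2.contourArea); r=cv2.minAreaRect(c)
    b=cv2.boxPoints(r); P=np.c_[.69-b[:,1]*.0005,.37-b[:,0]*.0005]
    print(n,"ctr",P.mean(0).round(4),"sz",np.array(r[1])*.5,P.round(4).tolist())
    e=[P[1]-P[0],P[2]-P[1]]; e=max(e,key=np.linalg.norm); print(np.degrees(np.arctan2(e[1],e[0])))
    # depth check
    uv=proj(f,[[.62,.25,.022]]); print(world(f,uv).round(4))
# triangulated heights: holder mouth overlay
th=np.arctan2(-.995,.103)
def toW(o,th,p):
    c,s=np.cos(th),np.sin(th); return np.array(o)+np.c_[p[:,0]*c-p[:,1]*s,p[:,0]*s+p[:,1]*c]
import sys
o=[.6145,0.0]
for n in("top","side"):
    f=dict(np.load(f"{n}0.npz"))
    im=ortho(f,.54,.72,-.10,.06,0.009,.0003)
    im=cv2.resize(im,None,fx=1,fy=1)
    for i in range(0,533,33): 
        if i%66==0: cv2.putText(im,f"{.06-i*.0003:.3f}",(i,8),0,.3,(255,0,0)); cv2.line(im,(i,0),(i,600),(200,200,200),1)
    for j in range(0,600,67): cv2.line(im,(0,j),(599,j),(200,200,200),1);cv2.putText(im,f"{.72-j*.0003:.3f}",(0,j),0,.3,(0,0,255))
    cv2.imwrite(f"pics/m1{n}.png",im)
a=cv2.imread("pics/m1top.png");b=cv2.imread("pics/m1side.png")
cv2.imwrite("pics/m1.png",cv2.resize(np.hstack([a,b]),(800,450)))
E
```

```text
top ctr [0.6067 0.2716] sz [ 45.47785187 115.02996063] [[0.603600025177002, 0.33340001106262207], [0.651199996471405, 0.22859999537467957], [0.6097999811172485, 0.20980000495910645], [0.5622000098228455, 0.31459999084472656]]
-65.59235
[[0.62   0.25   0.0222]]
side ctr [0.6063 0.268 ] sz [ 52.85634232 118.10260773] [[0.6098999977111816, 0.3325999975204468], [0.6521000266075134, 0.2222999930381775], [0.6026999950408936, 0.20340000092983246], [0.5605000257492065, 0.31369999051094055]]
-69.07549
[[0.6199 0.2492 0.0226]]
```

View pics/m1.png

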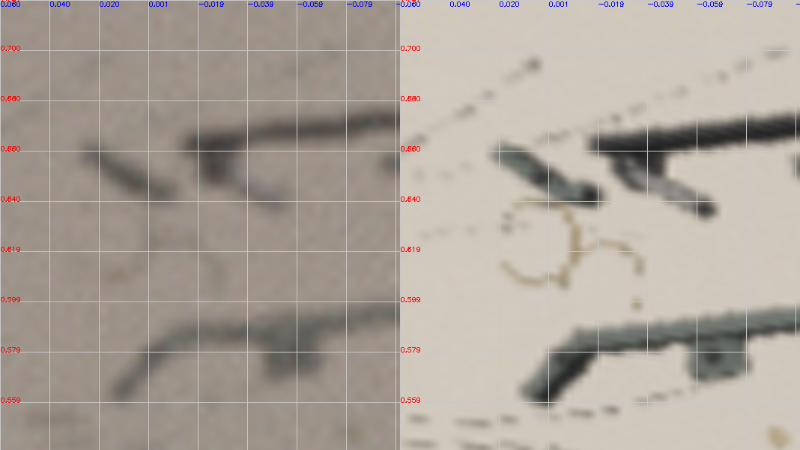

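```bash
python3 - <<'E'
from h import *
import cv2
for n in("top","side"):
    f=dict(np.load(f"{n}0.npz"))
    im=cv2.cvtColor(ortho(f,.53,.75,-.40,0.0,0.009),cv2.COLOR_BGR2GRAY).astype(float)
    def fit(y0,y1,guess,lab):
        pts=[]
        for y in np.arange(y0,y1,-.002):
            c=int(round(-y/.0005)); g=guess(y)
            xs=np.arange(g+.014,g-.014,-.0005); r=((.75-xs)/.0005).round().astype(int)
            p=im[r,c]; bg=np.percentile(p,85); w=np.clip(bg-p-.3*(bg-p.min()),0,None)
            half=xs[p<(bg+p.min())/2]
            pts.append((y,(w*xs).sum()/w.sum(),half.min(),half.max()))
        pts=np.array(pts)
        for k,nm in((1,"ctr"),(2,"low"),(3,"high")):
            q=np.polyfit(pts[:,0]+.12,pts[:,k],1); print(n,lab,nm,"x(-.12)=%.4f slope %.4f res %.4f"%(q[1],q[0],np.std(pts[:,k]-np.polyval(q,pts[:,0]+.12))))
    fit(-.09,-.18,lambda y:.597-.105*(y+.12),"-rail")
    fit(-.11,-.18,lambda y:.6555-.105*(y+.12),"+rail")
E
```

```text
top -rail ctr x(-.12)=0.5967 slope -0.1194 res 0.0007
top -rail low x(-.12)=0.5922 slope -0.1234 res 0.0008
top -rail high x(-.12)=0.6013 slope -0.1165 res 0.0008
top +rail ctr x(-.12)=0.6563 slope -0.1365 res 0.0003
top +rail low x(-.12)=0.6514 slope -0.1346 res 0.0005
top +rail high x(-.12)=0.6628 slope -0.1699 res 0.0035
side -rail ctr x(-.12)=0.5937 slope -0.1160 res 0.0003
side -rail low x(-.12)=0.5896 slope -0.1156 res 0.0005
side -rail high x(-.12)=0.5985 slope -0.1161 res 0.0003
side +rail ctr x(-.12)=0.6576 slope -0.1033 res 0.0005
side +rail low x(-.12)=0.6495 slope -0.1140 res 0.0004
side +rail high x(-.12)=0.6695 slope -0.1050 res 0.0000
```

```bash
cat >> h.py <<'E'
from scipy.spatial.transform import Rotation as Ro
def quat(psi):
    c,s=np.cos(psi),np.sin(psi); return Ro.from_matrix(np.array([[-s,c,0],[c,s,0],[0,0,-1]])).as_quat()
TH=np.arctan2(-.9934,.1147); D=np.array([np.cos(TH),np.sin(TH)]); N=np.array([-D[1],D[0]]); O=np.array([.6125,-.005])
def lane(x,y=0): return O+x*D+y*N
BLK=np.array([.6067,.270]); BTH=np.radians(-65)
E
python3 - <<'E'
from h import *
from station import robot
print(robot.observe()["time"])
for k in(0,np.pi):
    for nm,p,ps in(("b",BLK,BTH+np.pi/2),("m",lane(-45),TH+np.pi/2),("rear",lane(50),TH+np.pi/2)):
        for z in(.083,.2):
            j=robot.solve_ik([*p,z],quat(ps+k)); print(k,nm,z,None if j is None else np.round(j,2))
E
```

```text
0.6
0 b 0.083 [ 0.27  0.51  1.72 -0.    0.91 -0.17]
0 b 0.2 [ 0.27  0.36  1.68 -0.    1.1  -0.17]
0 m 0.083 None
0 m 0.2 None
0 rear 0.083 None
0 rear 0.2 None
3.141592653589793 b 0.083 None
3.141592653589793 b 0.2 None
3.141592653589793 m 0.083 None
3.141592653589793 m 0.2 None
3.141592653589793 rear 0.083 None
3.141592653589793 rear 0.2 None
```

```bash
sed -i 's/def lane(x,y=0): return O+x\*D+y\*N/def lane(x,y=0): return O+(x*D+y*N)\/1000/' h.py
python3 - <<'E'
from h import *
from station import robot
for nm,p in(("m",lane(-45)),("m2",lane(-110)),("rear",lane(70))):
    print(nm,p,np.round(robot.solve_ik([*p,.083],quat(TH+np.pi/2)),2))
robot.move_to([*BLK,.17],quat(BTH+np.pi/2)); robot.command_gripper(.064,40)
f=robot.grab_frame("side"); np.savez("s1.npz",**f); o=robot.observe(); print(o["time"],o["position"],o["width"],o["contact_force"])
uv=proj(f,[[*BLK,.1]])[0].astype(int); print(uv)
c=f["color"][max(uv[1]-75,0):uv[1]+75,uv[0]-100:uv[0]+100,::-1]
cv2.imwrite("pics/s1.png",cv2.resize(c,None,fx=4,fy=4,interpolation=2))
E
```

```text
m [0.6073385  0.03970301] [-0.1   0.41  1.86 -0.    0.87 -0.22]
m2 [0.599883   0.10427402] [ 0.01  0.41  1.86 -0.    0.87 -0.11]
rear [ 0.620529   -0.07453801] [-0.28  0.44  1.82 -0.    0.88 -0.4 ]
4.35 [0.60673089 0.26991693 0.16996932] 0.06397735255245568 [ 0.19882446 -0.83613066  0.13998413]
[324 157]
```

View pics/s1.png

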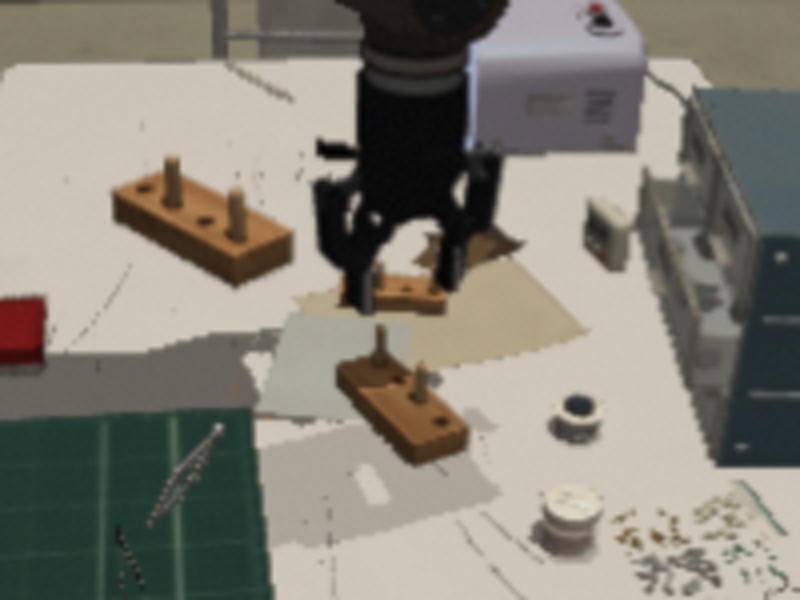

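```bash
python3 - <<'E'
from h import *
f=dict(np.load("s1.npz")); y=np.array([np.cos(BTH+np.pi/2),np.sin(BTH+np.pi/2)])
for z in(.09,.097,.104,.111): print(z,[proj(f,[[*(BLK+s*.037*y),z]])[0].round(1).tolist() for s in(-1,1)])
# depth pixels near tips
for u,v in((314,157),(314,154),(334,152),(336,150)): print(world(f,[[u,v]]).round(4))
E
```

```text
0.09 [[313.3, 163.7], [335.4, 157.4]]
0.097 [[313.3, 161.5], [335.5, 155.4]]
0.104 [[313.3, 159.4], [335.7, 153.2]]
0.111 [[313.4, 157.2], [335.8, 151.1]]
[[0.5739 0.2442 0.1176]]
[[0.574  0.248  0.1249]]
[[0.6353 0.2859 0.108 ]]
[[0.6397 0.2796 0.118 ]]
```

```bash
python3 - <<'E'
from h import *
from station import robot
robot.move_l([*BLK,.080],speed=.08); print(robot.observe()["contact_force"])
robot.command_gripper(.03,45); o=robot.observe(); print(o["time"],o["width"],o["contact_force"])
robot.move_l([*BLK,.11],speed=.08)
o=robot.observe(); print(o["time"],o["width"],o["contact_force"])
robot.move_to([*lane(-105),.11],quat(TH+np.pi/2))
o=robot.observe(); print(o["time"],o["position"],o["width"],o["contact_force"])
for n in("side","top"):
    f=robot.grab_frame(n); np.savez(n+"2.npz",**f)
f=dict(np.load("side2.npz"))
c=f["color"][120:320,230:480,::-1]; cv2.imwrite("pics/s2.png",cv2.resize(c,None,fx=3,fy=3,interpolation=2))
E
```

```text
[ 0.8460625  -1.05388265  0.06376163]
5.9083 0.04658710441980394 [-0.36220585 -0.02947396  2.41183139]
6.4333 0.04697749887252367 [-0.46546417 -0.15450021 -0.9808337 ]
7.15 [0.60040236 0.09976625 0.10975597] 0.04628781437502596 [ 0.2386885   0.26261817 -0.8806987 ]
```

View pics/s2.png

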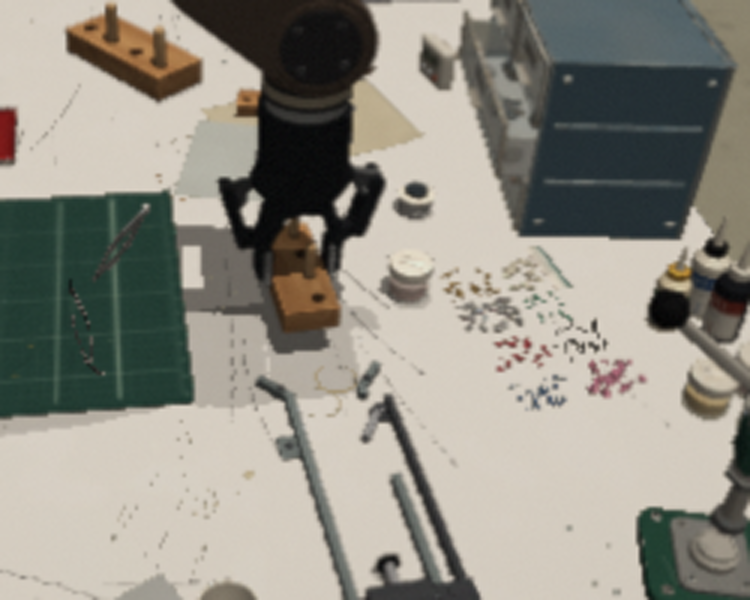

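The block is held level and lined up in front of the mouth: its nose is at crop pixel (305,320) and the mouth at about (315,385). Now I'll set it down and slide its nose into the guides, watching the force.

```bash
python3 - <<'E'
from h import *
from station import robot
robot.move_l([*lane(-105),.0805],speed=.05); robot.wait(.1)
f0=np.array(robot.observe()["contact_force"]); print("set",f0.round(2))
for x in list(range(-100,-43,5)):
    robot.move_l([*lane(x),.0805],speed=.06)
    o=robot.observe(); f=np.array(o["contact_force"])-f0
    fl=f[:2]@D,f[:2]@N
    if x>=-85: print(x,np.round(fl,2),round(f[2],2))
    if abs(fl[0])>8 or abs(fl[1])>8: print("stop");break
for n in("side","top"):
    fr=robot.grab_frame(n); np.savez(n+"3.npz",**fr)
f=dict(np.load("side3.npz"))
c=f["color"][170:320,270:430,::-1]; a=cv2.resize(c,None,fx=4,fy=4,interpolation=2); cv2.imwrite("pics/s3.png",a)
print(o["time"],o["position"],o["width"])
E
```

```text
set [-6.33  0.    8.78]
-85 [-1.05  6.48] -3.54
-80 [0.14 5.39] -4.02
-75 [-1.28  6.78] -4.46
-70 [-0.86  6.77] -3.04
-65 [-1.06  5.37] -3.55
-60 [-1.4   6.42] -3.46
-55 [-1.17  6.03] -3.28
-50 [-1.23  6.01] -3.85
-45 [-1.93  6.58] -3.46
11.0917 [0.60809134 0.03976747 0.08116817] 0.04682404308639967
```

View pics/s3.png

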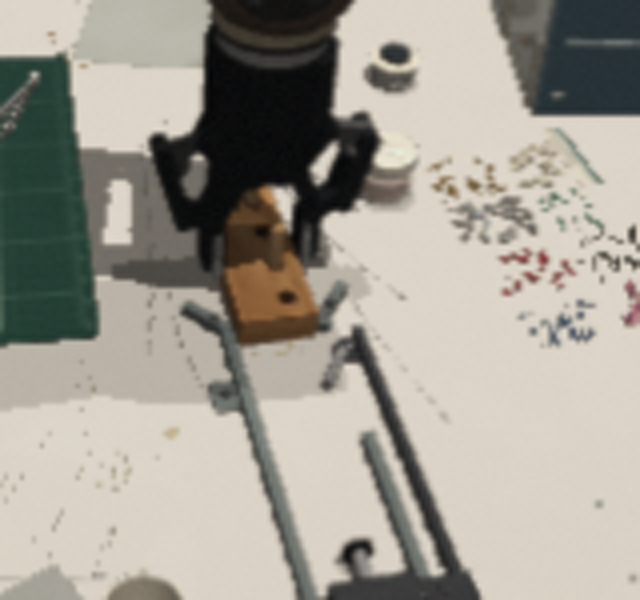

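```bash
python3 - <<'E'
from h import *
from station import robot
robot.command_gripper(.070)
robot.move_l([*lane(-45),.145],speed=.15)
robot.move_l([*lane(-131),.145],speed=.2)
robot.command_gripper(0.0,30)
robot.move_l([*lane(-131),.0855],speed=.12)
robot.wait(.1)
o=robot.observe(); print(o["time"],o["position"],o["width"],o["contact_force"])
for n in("side","top"):
    fr=robot.grab_frame(n); np.savez(n+"4.npz",**fr)
f=dict(np.load("side4.npz"))
c=f["color"][170:320,270:430,::-1]; a=cv2.resize(c,None,fx=4,fy=4,interpolation=2); cv2.imwrite("pics/s4.png",a)
E
```

```text
14.125 [0.59835758 0.12519988 0.08671316] 0.00017388553456815727 [-0.4583695   0.53989692  0.05067137]
```

View pics/s4.png

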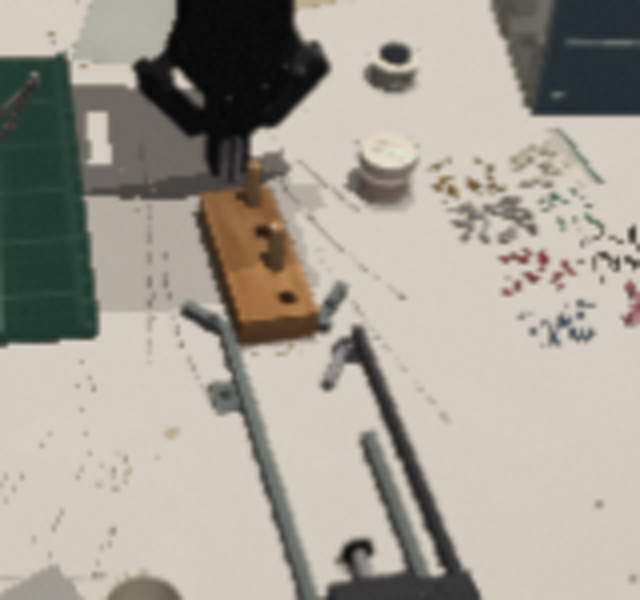

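Released cleanly, with the block's nose between the guides (crop 270,330). Now I'll push from behind with the closed fingertips, above rail height.

```bash
cat >> h.py <<'E'
def force(robot,n=3,dt=.02):
    a=[]
    for _ in range(n):
        a.append(robot.observe()["contact_force"]); robot.wait(dt)
    return np.mean(a,0)
E
python3 - <<'E'
from h import *
from station import robot
f0=force(robot); Z=.0845
x=-131
robot.move_l([*lane(-118),Z],speed=.05); x=-118
while x<22:
    x+=5 if x<-80 else 7
    robot.move_l([*lane(x),Z],speed=.06)
    f=force(robot,2)-f0; fx=-f[:2]@D; o=robot.observe()
    ax=(np.array(o["position"][:2])-O)@D*1000
    print(x,round(ax,1),"push %.2f lat %.2f z %.2f t %.2f"%(fx,f[:2]@N,f[2],o["time"]))
    if fx>9 or abs(f[:2]@N)>9: print("stop");break
for n in("side","top"):
    fr=robot.grab_frame(n); np.savez(n+"5.npz",**fr)
f=dict(np.load("side5.npz"))
c=f["color"][190:340,290:450,::-1]; a=cv2.resize(c,None,fx=4,fy=4,interpolation=2); cv2.imwrite("pics/s5.png",a)
E
```

```text
-113 -112.8 push 0.66 lat 1.01 z 0.11 t 14.97
-108 -107.8 push 0.12 lat 0.57 z -0.07 t 15.25
-103 -102.8 push -0.25 lat 0.26 z -0.59 t 15.53
-98 -97.7 push 0.15 lat 0.84 z -0.00 t 15.82
-93 -92.7 push -0.27 lat 0.14 z 0.06 t 16.10
-88 -87.7 push -0.25 lat 0.41 z -0.65 t 16.38
-83 -83.0 push 1.61 lat -0.38 z 0.09 t 16.67
-78 -78.1 push 2.42 lat -0.81 z 0.58 t 16.95
-71 -70.6 push 0.61 lat 0.51 z 0.25 t 17.25
-64 -63.5 push 0.64 lat 0.58 z -0.21 t 17.55
-57 -56.6 push 0.31 lat -0.26 z 0.04 t 17.85
-50 -49.7 push 0.39 lat 0.48 z -0.03 t 18.15
-43 -42.7 push 0.38 lat -0.25 z -0.72 t 18.45
-36 -35.7 push 0.32 lat -0.15 z -0.44 t 18.75
-29 -28.7 push 0.25 lat 0.32 z -0.09 t 19.05
-22 -21.6 push 0.18 lat 0.77 z 0.27 t 19.35
-15 -14.6 push 0.00 lat 0.21 z -0.50 t 19.65
-8 -7.7 push 1.12 lat 0.52 z -0.07 t 19.95
-1 -0.8 push 0.32 lat 1.37 z 0.53 t 20.25
6 6.2 push 1.38 lat 1.03 z -0.03 t 20.55
13 13.2 push 1.28 lat 1.83 z 0.77 t 20.85
20 20.1 push 2.55 lat 1.72 z 0.83 t 21.15
27 27.1 push 1.83 lat 1.86 z 0.85 t 21.45
```

View pics/s5.png

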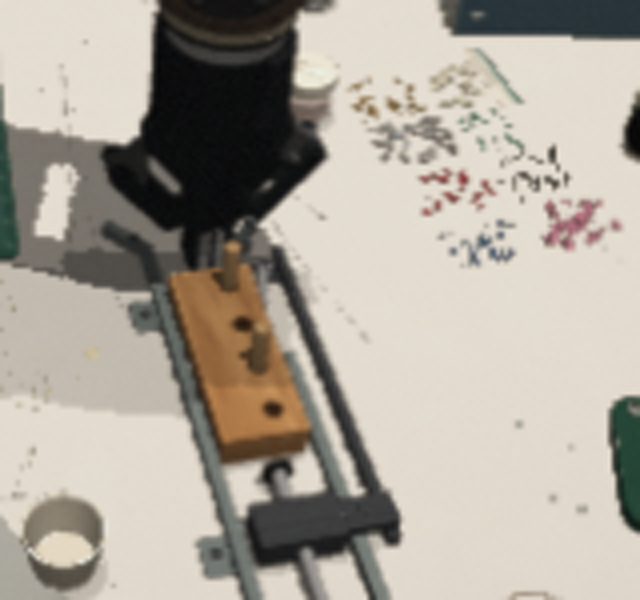

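The block is in the lane and its nose is just short of the plunger (crop 275,465). From here I'll take 1 mm steps and go by feel.

```bash
python3 - <<'E'
from h import *
from station import robot
f0=np.array([-.458,.54,.05]); Z=.0845
x=27.; log=[]
while x<80:
    x+=1 
    robot.move_l([*lane(x),Z],speed=.03)
    f=force(robot,4,.01)-f0; fx=-f[:2]@D; o=robot.observe()
    ax=(np.array(o["position"][:2])-O)@D*1000
    print(x,round(ax,1),"push %.2f lat %.2f z %.2f t %.2f"%(fx,f[:2]@N,f[2],o["time"]))
    if fx>10.5 or o["time"]>36: print("stop");break
E
```

```text
28.0 27.5 push 4.11 lat 1.48 z 1.79 t 21.83
29.0 28.6 push 4.10 lat 1.44 z 1.37 t 22.12
30.0 29.9 push 3.97 lat 1.43 z 1.29 t 22.40
31.0 31.0 push 4.14 lat 0.88 z 1.10 t 22.68
32.0 32.1 push 3.84 lat 1.02 z 1.71 t 22.97
33.0 33.1 push 3.46 lat 1.07 z 0.90 t 23.25
34.0 34.1 push 2.87 lat 1.00 z 1.30 t 23.53
35.0 35.1 push 2.47 lat 0.16 z 0.96 t 23.82
36.0 36.1 push 3.14 lat 0.42 z 0.91 t 24.10
37.0 37.1 push 2.73 lat 0.31 z 0.96 t 24.38
38.0 38.1 push 2.27 lat -0.24 z 1.12 t 24.67
39.0 39.1 push 1.97 lat -0.33 z 0.66 t 24.95
40.0 40.1 push 2.44 lat -0.55 z 0.59 t 25.23
41.0 41.1 push 2.26 lat -0.78 z 1.16 t 25.52
42.0 41.3 push 4.59 lat -0.39 z 1.89 t 25.80
43.0 41.7 push 6.47 lat -0.39 z 2.60 t 26.08
44.0 42.4 push 7.84 lat -0.15 z 2.15 t 26.37
45.0 43.0 push 8.62 lat -0.27 z 2.43 t 26.65
46.0 43.8 push 9.33 lat -0.30 z 3.05 t 26.93
47.0 44.5 push 10.11 lat 0.06 z 3.09 t 27.22
48.0 45.3 push 11.09 lat 0.36 z 3.27 t 27.50
stop
```

Contact with the plunger came at about 41.2, where the sliding push was about 2.3 N. I'll go on to about 11 N above that.

```bash
python3 - <<'E'
from h import *
from station import robot
f0=np.array([-.458,.54,.05]); Z=.0845
x=48.
while x<58:
    x+=.8
    robot.move_l([*lane(x),Z],speed=.03)
    f=force(robot,5,.01)-f0; fx=-f[:2]@D; o=robot.observe()
    ax=(np.array(o["position"][:2])-O)@D*1000
    print(x,round(ax,1),"push %.2f lat %.2f z %.2f t %.2f"%(fx,f[:2]@N,f[2],o["time"]))
    if fx>12.8 : print("stop");break
# slow retreat, watch force
for k in range(6):
    x-=2
    robot.move_l([*lane(x),Z],speed=.03)
    f=force(robot,3,.01)-f0; fx=-f[:2]@D; o=robot.observe()
    ax=(np.array(o["position"][:2])-O)@D*1000
    print("back",x,round(ax,1),"push %.2f t %.2f"%(fx,o["time"]))
    if fx<.5: break
for n in("side","top"):
    fr=robot.grab_frame(n); np.savez(n+"6.npz",**fr)
f=dict(np.load("side6.npz"))
c=f["color"][190:340,290:450,::-1]; a=cv2.resize(c,None,fx=4,fy=4,interpolation=2); cv2.imwrite("pics/s6.png",a)
E
```

```text
48.8 45.9 push 11.65 lat -0.43 z 3.34 t 27.79
49.599999999999994 46.7 push 11.85 lat -0.34 z 3.34 t 28.08
50.39999999999999 47.5 push 11.72 lat 0.13 z 3.08 t 28.38
51.19999999999999 48.1 push 12.53 lat 0.40 z 3.56 t 28.67
51.999999999999986 48.7 push 12.68 lat 0.40 z 3.65 t 28.96
52.79999999999998 49.3 push 13.41 lat 0.28 z 3.71 t 29.25
stop
back 50.79999999999998 48.2 push 9.68 t 29.52
back 48.79999999999998 46.8 push 8.82 t 29.80
back 46.79999999999998 45.3 push 7.20 t 30.07
back 44.79999999999998 44.8 push 2.92 t 30.35
back 42.79999999999998 43.4 push -0.90 t 30.62
```

View pics/s6.png

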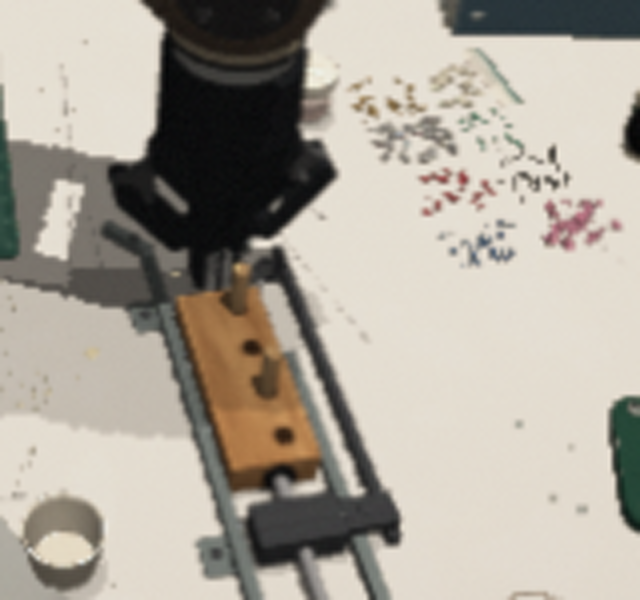

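On the way back the push fell away at 45 instead of following the plunger to 41, so the pawl has caught the block. I'll retreat and check.

```bash
python3 - <<'E'
from h import *
from station import robot
robot.move_l([*lane(25),.0855],speed=.1)
robot.move_l([*lane(25),.16],speed=.2)
robot.move_l([*lane(-110),.25],speed=.25)
for n in("side","top"):
    fr=robot.grab_frame(n); np.savez(n+"7.npz",**fr)
o=robot.observe();print(o["time"],o["contact_force"])
f=dict(np.load("side7.npz"))
c=f["color"][190:340,290:450,::-1]; a=cv2.resize(c,None,fx=4,fy=4,interpolation=2); cv2.imwrite("pics/s7.png",a)
cv2.imwrite("pics/s7full.png",f["color"][...,::-1])
E
```

```text
32.475 [-0.08825337 -0.01711529 -0.55849067]
```

View pics/s7.png

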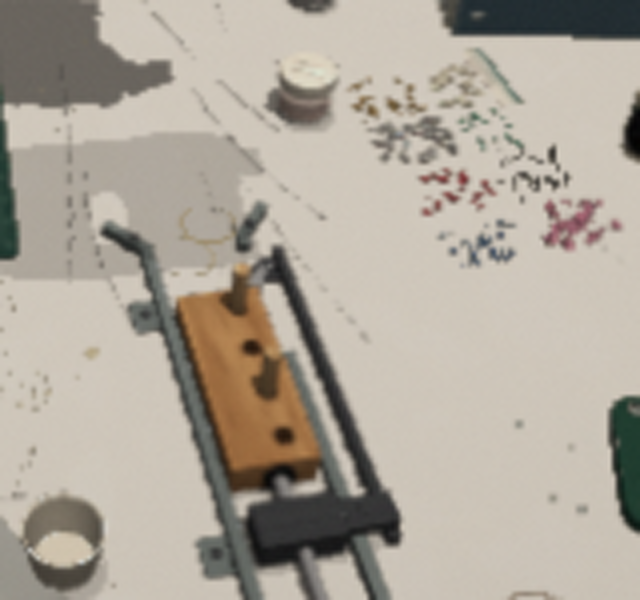

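View pics/s7full.png

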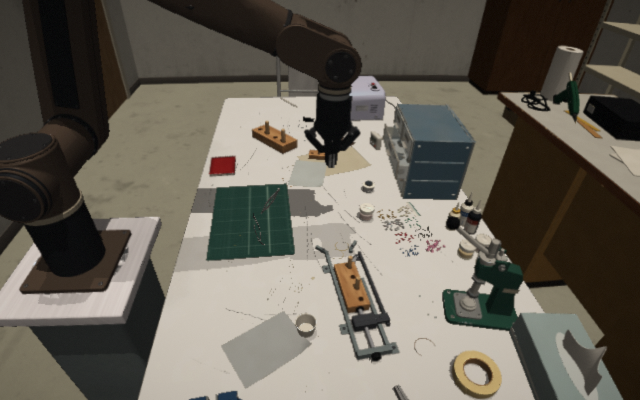

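After letting go, the block sits at the same pixels as before (crop 180–320, 295–485), with the plunger still pressed in and the pawl behind its rear at (265,270). The cup (305,325), jar (366,212) and spool (368,186) are where they stood.

```bash
python3 -c "
from station import robot
robot.job_done(); print(robot.observe()['time'])"
```

```text
the job is handed in; nothing more can be done
the job is handed in; nothing more can be done
```

The peg block is in the holder and appears locked behind the pawl. I handed the job in just after 32.5 s on the robot's clock. It reports no verdict, so this rests on my own checks.

- **Insertion:** I gripped the middle-sized block and set it down before the mouth. I slid its nose into the guides, let go, and pushed it from behind with closed fingertips above the rails.
- **Plunger and stop:** The plunger met the block about 11 mm short of its middle setting. I stopped at 13.4 N total, about 11 N above the 2.3 N sliding push, which is inside the 10–12 N target and below ramming. At the stop, the block had moved about 8 mm past first contact with the plunger, near its hard end at 9 mm.
- **Lock check:** As I backed off, the push dropped away with the plunger still about 4 mm compressed, so the pawl was taking the load. In the side picture after the arm had left, the block had not moved and the pawl shows behind its rear.
- **Surroundings:** In the side picture the cup, jar, spool and the two look-alike blocks stand where they were.
- **Disagreements:** The two cameras differed by 2–4 mm on the block and the lane, and the fitted block angle by about 3.5°. The guides looked wider in the pictures than the stated 73 mm. None of this affected the fit.
- **Set-down:** When I set the block down I pressed it onto the table with about 5–9 N, because the gripper was slightly low.

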